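# Close the sockets of a board test jig and hold its contact slide on the mark

## Task

Get the board test jig ready for a reading: press both blue chip-socket covers down until their catches click and hold them shut, then pull the spring-return contact slide out by its orange tab until the red pointer stands over the yellow band. Finish while still holding the slide steady there with the gripper, since it springs back if let go, and leave the other things on the bench where they are.

Things in the scene. Friction and masses are not known exactly. Their poses are not given: they have to be found in the camera images.
- jig: the test jig, an aluminium plate 220 (x) by 310 (y) by 20 mm high, fixed to the bench; origin at the centre of its underside, z up. Its x side away from the robot carries the slide's rail (along y at jig x = 65); two black sockets stand at jig y = +75 (left) and -55 (right), x = -52 to 2. All offsets here are in mm in the jig's axes; the jig lies turned by up to about 0.35 rad
- cover_left (a joint): hinge angle of the left socket cover (jig y = +75): 0 lying shut on its socket, growing as it opens; it starts open at 0.5 to 0.85. Below about 0.3 a weak spring lifts it open again unless the catch holds it. At about 0.15 rad it meets the catch: pressed at the white dot, passing it takes about 12 N; then it snaps to 0 and stays, and 25 N does no harm
- cover_right (a joint): hinge angle of the right socket cover (jig y = -55): 0 lying shut on its socket, growing as it opens; it starts open at 0.5 to 0.85. Below about 0.3 a weak spring lifts it open again unless the catch holds it. At about 0.15 rad it meets the catch: pressed at the white dot, passing it takes about 12 N; then it snaps to 0 and stays, and 25 N does no harm
- cover_left_press (a point): the white dot on top of the left cover, on its middle, 30 mm from the hinge; moves with the cover (when shut it lies 46 mm above the bench at jig x = -30, y = +75). The cover is a blue plate 58 (x) by 54 (y) by 8 mm, its free edge towards the robot (-x); pressing straight down where the dot lies when shut closes it
- cover_right_press (a point): the white dot on the right cover, like the left one (shut: 46 mm above the bench at jig x = -30, y = -55)
- cover_left_hinge (a point): point on the left cover's hinge line (along jig y), jig x = 0, y = +75, 38 mm above the bench. Each cover has a steel catch post 20 mm wide, its top 42 mm above the bench, standing before the free edge at jig x = -73 to -83
- cover_right_hinge (a point): the same for the right cover, jig x = 0, y = -55
- slide: the contact slide, a steel bar with an upright orange pull tab; its axes are parallel to the jig's; origin at the tab's middle, at deck height (20 mm above the bench). It slides along jig -y (out) from rest at jig x = 65, y = -70, up to a stop at 85 mm; a spring pulls it back with about 3 N at rest, rising 0.8 N per 10 mm. Weight 0.15 kg
- tab_grip (a point): where to grip the pull tab: its middle, 62 mm above the bench. The tab is 26 (x) by 12 (y) mm, from 32 to 82 mm above the bench; the bar's top below it is 32 mm above the bench. Grip it from above with the fingers closing along jig y
- pointer (a point): outer end part of the red pointer, a needle 4 mm wide reaching from the bar towards +x over the scale, 70 mm behind the tab (jig y = 0 at rest), 30 mm above the bench; the point lies on its centre line
- band: the yellow band, a plate 24 (x) by 14 (y) by 3 mm high fixed on the jig's deck under the pointer's path, parallel to the jig; origin at the centre of its underside. It lies at jig x = 96, y = -25 to -65, so the slide must come out by 25 to 65 mm. The pointer is on the mark while its y in the band's frame is within 7 mm of 0
- phone: bystander: white phone 70 by 145 by 8 mm lying on its back left of the jig; origin under its middle
- screwdriver: bystander: screwdriver lying beyond the jig, roughly along jig y; origin under its middle
- fan: bystander: small square cooling fan 70 by 70 by 16 mm lying right of the jig; origin under its middle
- brush: bystander: flat brush lying before the jig (robot side), roughly along jig y; origin under its middle
- bottle: bystander: standing yellow bottle, 52 mm across, 150 mm high, red cap; origin under its middle
- penjar: bystander: glass jar 72 mm across, 95 mm high, with pens standing up to 160 mm; origin under its middle
- logic_board: bystander: dark circuit board 85 by 150 mm, 9 mm high, lying on the right; origin under its middle

How it is judged:
By the outcome, as a careful person would: the job done as asked, in the order asked, and still so for the second after the job is handed in, while the arm keeps its last pose, push and grip.
It also fails if it takes over 48 s, if anything falls off the work surface, if the arm or the gripper's body presses on something with over 40 N, if the wrist force passes 120 N, or if a joint passes its speed limit or range.

## Robot

A 6-joint arm with a two-finger parallel gripper is mounted at the origin on the work surface. World frame = base frame: x ahead of the robot, y to its left, z up, the work surface at z = 0. Lengths are in m, angles in rad, forces in N, time in s.
With the tool pointing down it reaches from about 0.35 to 0.775 m from the base axis. Payload 7.3 kg.
Tool frame: the origin (TCP) lies at the very end of the fingers, on their centre line; the grasp point (between the pads) lies 19 mm behind it; z points along the fingers, x is the direction in which the jaws open and shut, and the axes are right-handed (so a half turn about z gives the same grasp; the last joint's range is limited). The gripper opens to 92 mm and grips with 3 to 60 N. Pads are 19 mm wide; open, the fingers measure 130 mm over their backs; the gripper's body (75 mm by 190 mm) begins 47 mm behind the grasp point.
Start: joints at [-1.405, 0.342, 1.524, -0, 1.275, -0.146], TCP at [0.161, -0.5, 0.193] pointing down, gripper open.
Joint ranges: [-2.53, 2.53], [-0.77, 2.02], [0.04, 2.7], [-1, 4.14], [0.28, 2.66], [-3.11, 3.11]. Speed limits (rad/s): [2.57, 2.57, 3.14, 3.14, 3.14, 3.14].

## Interface

Orientations are given as [roll, pitch, yaw] about the fixed x, y, z axes, in that order (R = Rz(yaw) Ry(pitch) Rx(roll)).
In Python, from cell import robot, read_camera, nets gives the robot as it stands. The module is installed in compiled form; this text tells all that it offers.
- The arm moves only by the tool carry_out, never from a script. Its arguments are lists of equal length, an entry for each row: "translation": the shift along the tool's x, y, z in m, a list of three; "turn": the turn, a rotation vector about the tool's x, y, z in rad, a list of three; "gripper": the gripper's target within -1 to 1 (shut at 1, half-way at 0, fully open at -1). A call has 1 to 10 rows; each row shifts and turns the commanded pose from where the row before left it, along the tool's axes as they then stand; what a row does not reach is not made up. A row lasts 1/10 s, in which the tool goes at most 50 mm and 8.59 degrees, less where a joint would pass 70% of its speed; a pose out of reach is approached as far as the arm can. A call with a gripper value outside its range is refused whole. The fingers move at their own pace and stop on an object; "squeeze" is the grip in N (left out, the last holds). Time passes only in rows, so rows that do not move let the fingers close. It gives the time, the measured TCP pose, the force and the opening at its end, in the units of the state.
- robot.observe(): the state, without advancing time (a new reading comes with each control period).
- read_camera(name): name is "scene" or "top"; returns a dict with "img" (420x560x3 uint8, red, green, blue), "fx", "fy", "cx", "cy" (pixels), "distortion" ([k1, k2, p1, p2, k3] as OpenCV has them; the pictures are not rectified), "world_from_camera" (4x4, takes a point from camera to world coordinates). Camera axes: x right, y down, z forward; pixel columns grow to the right and rows downward; lengths in m; the calibration is good to about 2 mm. A picture is of the moment at which its call begins. There is no depth.
- robot.hand_in(): hands the job in, once; it reports no verdict.
Trained networks look in a picture, given as the dict that the camera call returned (one of the last four; its "shot" number tells which), for a name from the list of things; names that differ only in an ending like _2 or _b are one class to them, and where a whole thing is asked for, a point or a joint stands for the part that bears it (a point fixed in the world has none). Each returns a list of dicts, best first, with "score" (0 to 1); they miss things now and then, are a little off and sometimes report something else, mostly with a low value. They report only what shows in the picture. A call takes as long as a camera call.
- nets.regions_of(picture, name): "region" (420x560 bool, what is visible of it) and "pixel" ([column, row] in pixels, amid what is visible of it).
- nets.tip_of(picture, name): "pixel" ([column, row] in pixels: a listed point, or the origin of a listed thing).
The state is a dict: "time": time; "qpos": joint angles; "qvel": joint speeds; "joint_efforts": joint torques, N m; "tool_pos": TCP position; "tool_rot": TCP orientation; "contact_force": force on the tool from outside, world axes, zero at the start; "torque": the same for the moment, N m; "opening": finger opening in m.
Only numpy, scipy, OpenCV 4.12 (cv2) and the standard library are available. Lean on these libraries where they do the work, as an engineer would, in place of code of your own. Each camera call takes 0.05 s, during which the arm holds its last target. There are 200 camera calls.

## Working session

There is one attempt and no reset: what is moved stays moved. The work goes in short steps, Python scripts to look and compute and a tool call to move; the robot and the scene stay as the last step left them, time stands still between calls to the robot, and variables do not carry over. Pictures are saved under pics/ and viewed, about 8 in all and at most 12, crops included, and the job is handed in when it is done.

Besides the shell and the picture viewer there is one more tool, called after "Emit:" in YAML: its name, and indented under it one key for each argument. carry_out: Moves the arm, as the interface text tells. Its arguments: {"type":"object","properties":{"translation":{"type":"array","items":{"type":"array","items":{"type":"number"}}},"turn":{"type":"array","items":{"type":"array","items":{"type":"number"}}},"gripper":{"type":"array","items":{"type":"number"}},"squeeze":{"type":"number"}},"required":["translation","turn","gripper"]}

```bash
mkdir -p pics; cat > h.py <<'E'
import numpy as np, cv2
from cell import robot, read_camera, nets
def ray(c,px):
    K=np.array([[c['fx'],0,c['cx']],[0,c['fy'],c['cy']],[0,0,1.]])
    u=cv2.undistortPoints(np.array([[px]],float),K,np.array(c['distortion'],float))[0,0]
    T=np.array(c['world_from_camera']); return T[:3,3],T[:3,:3]@np.array([u[0],u[1],1])
def at(c,px,z):
    o,d=ray(c,px); return o+d*(z-o[2])/d[2]
def proj(c,P):
    K=np.array([[c['fx'],0,c['cx']],[0,c['fy'],c['cy']],[0,0,1.]])
    T=np.linalg.inv(np.array(c['world_from_camera']))
    return cv2.projectPoints(np.array(P,float).reshape(-1,3),cv2.Rodrigues(T[:3,:3])[0],T[:3,3],K,np.array(c['distortion'],float))[0][:,0]
def save(c,n): cv2.imwrite('pics/'+n,cv2.cvtColor(c['img'],cv2.COLOR_RGB2BGR))
E
python3 - <<'E'
from h import *
Z=dict(jig=0,cover_left_hinge=.038,cover_right_hinge=.038,tab_grip=.062,pointer=.03,band=.02,slide=.02,cover_left_press=.06,cover_right_press=.06,bottle=0,penjar=0,phone=0,fan=0,brush=0,screwdriver=0,logic_board=0)
for n in ['top','scene']:
    c=read_camera(n); save(c,n+'0.png'); print(n,np.round(np.array(c['world_from_camera'])[:3,3],2))
    for k,z in Z.items():
        r=nets.tip_of(c,k)
        for q in r[:1]: print(k,np.round(q['pixel'],1),round(q['score'],2),np.round(at(c,q['pixel'],z),4))
s=robot.observe(); print(s)
E
```

```text
top [ 0.4  -0.    1.36]
jig [308.6 213.1] 0.82 [ 0.5747 -0.0905  0.    ]
cover_left_hinge [286.3 220.8] 0.52 [ 0.5476 -0.0209  0.038 ]
cover_right_hinge [326.2 211.3] 0.77 [ 0.5746 -0.1411  0.038 ]
tab_grip [327.1 189.5] 0.66 [ 0.6367 -0.1431  0.062 ]
pointer [302.4 188.4] 0.81 [ 0.6468 -0.0714  0.03  ]
band [284.8 220.8] 0.53 [ 0.5497 -0.0165  0.02  ]
slide [335.7 268.8] 0.64 [ 0.4025 -0.1672  0.02  ]
cover_left_press [288.1 231.3] 0.81 [ 0.5142 -0.0254  0.06  ]
cover_right_press [330.2 217.4] 0.57 [ 0.5535 -0.1502  0.06  ]
bottle [423.2 197.4] 0.84 [ 0.6195 -0.453   0.    ]
penjar [134.8 212.8] 0.78 [0.5832 0.4513 0.    ]
phone [226.6 243.3] 0.96 [0.485  0.1625 0.    ]
fan [388.5 188.9] 0.67 [ 0.6477 -0.3431  0.    ]
brush [338.7 270.5] 0.93 [ 0.3971 -0.1787  0.    ]
screwdriver [294.2 163.9] 0.89 [ 0.7307 -0.0488  0.    ]
logic_board [428.6 260.3] 0.85 [ 0.4223 -0.46    0.    ]
scene [ 1.05 -0.33  0.94]
jig [254.8 238.5] 0.95 [ 0.5655 -0.0966  0.    ]
cover_left_hinge [272.6 210.8] 0.94 [ 0.5344 -0.0241  0.038 ]
cover_right_hinge [240.2 239.8] 0.82 [ 0.5699 -0.1403  0.038 ]
tab_gr
[... 652 characters left out ...]
58. ] 0.61 [ 0.4144 -0.4783  0.    ]
{'time': 1.7, 'qpos': array([-1.40500578e+00,  3.42025909e-01,  1.52410527e+00, -2.51178977e-05,
        1.27534908e+00, -1.45976735e-01]), 'qvel': array([ 0.00142568,  0.00026321, -0.00088089,  0.00061333, -0.00114193,
        0.00075106]), 'joint_efforts': array([ 6.52154795e-04, -4.31124151e+01, -2.44482547e+01,  7.18174456e-02,
        4.82247281e-02,  7.68187306e-06]), 'tool_pos': array([ 0.16106966, -0.49971842,  0.19252521]), 'tool_rot': array([ 3.14155253e+00, -1.07702353e-04, -1.25902173e+00]), 'contact_force': array([-0.24464465, -0.13037069,  0.50728004]), 'torque': array([ 0.03411919,  0.02573873, -0.03370553]), 'opening': 0.09158190803916903}
```

View pics/top0.png

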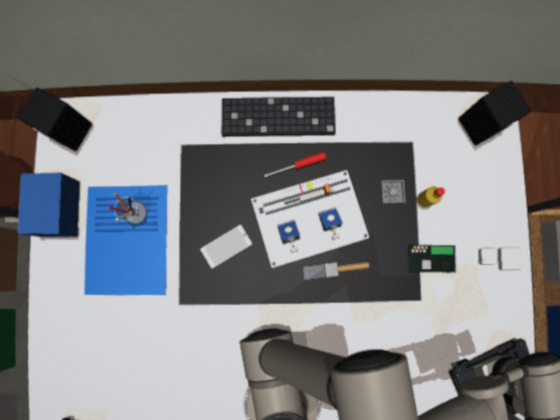

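View pics/scene0.png

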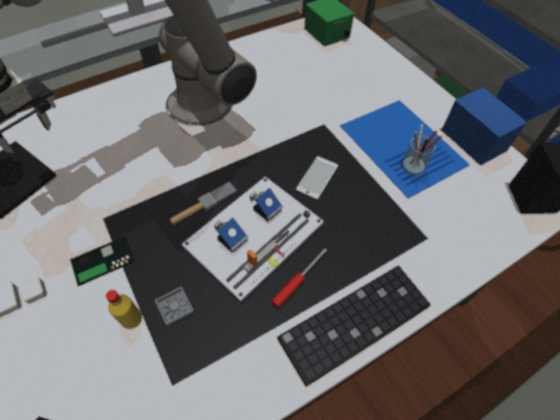

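The top view shows the jig centred at about (310,218), the covers at (288,231) and (330,218), the orange tab at (327,190), the red pointer at (302,188) and the band at (310,185). The brush is at (338,270), and the scene view agrees with all of these. Next I'll refine the jig pose with a fit.

```bash
python3 - <<'E'
from h import *
for n in ['top','scene']:
    c=read_camera(n); r=nets.regions_of(c,'jig')[0]
    m=r['region'].astype(np.uint8); print(n,r['score'],m.sum())
    m=cv2.morphologyEx(m,cv2.MORPH_CLOSE,np.ones((9,9)))
    cs=max(cv2.findContours(m,0,cv2.CHAIN_APPROX_NONE)[0],key=cv2.contourArea)[:,0]
    W=np.array([at(c,p,.02)[:2] for p in cs],np.float32)
    (ctr,sz,a)=cv2.minAreaRect(W); print(' rect',np.round(ctr,4),np.round(sz,4),a)
    for k,z in [('band',.023),('pointer',.03),('tab_grip',.06),('slide',.03)]:
        for q in nets.regions_of(c,k)[:2]: print(k,round(q['score'],2),q['pixel'],q['region'].sum(),np.round(at(c,q['pixel'],z),4))
    h=cv2.cvtColor(c['img'],cv2.COLOR_RGB2HSV); R=cv2.dilate(m,np.ones((5,5)))>0
    for k,lo,hi,z in [('yellow',22,35,.023),('orange',8,18,.07),('red',0,5,.03)]:
        M=(h[...,0]>=lo)&(h[...,0]<=hi)&(h[...,1]>130)&(h[...,2]>90)&R
        y,x=np.nonzero(M)
        if len(x): print(k,len(x),x.mean(),y.mean(),x.std(),y.std(),np.round(at(c,[x.mean(),y.mean()],z),4))
    x0,y0,w,hh=cv2.boundingRect(cs)
    cv2.imwrite(f'pics/{n}1.png',cv2.resize(c['img'][y0-10:y0+hh+10,x0-10:x0+w+10,::-1],None,fx=4.8,fy=4.8,interpolation=cv2.INTER_CUBIC)); print(x0-10,y0-10)
E
```

```text
top 0.84 7263
 rect [ 0.5569 -0.0917] [0.2212 0.3102] 15.978200912475586
pointer 0.51 [319.2, 193.1] 173 [ 0.6317 -0.1222  0.03  ]
tab_grip 0.83 [311.3, 190.7] 338 [ 0.634  -0.0962  0.06  ]
slide 0.83 [316.7, 192.4] 245 [ 0.6339 -0.1146  0.03  ]
slide 0.72 [126.7, 207.9] 732 [0.5947 0.4672 0.03  ]
yellow 18 309.5 185.16666666666666 0.9574271077563381 1.7716909687891083 [ 0.6579 -0.0937  0.023 ]
orange 37 326.6216216216216 188.59459459459458 1.3626554233465435 2.2476349066261396 [ 0.638  -0.1409  0.07  ]
red 1 302.0 193.0 0.0 0.0 [ 0.6327 -0.0699  0.03  ]
241 161
scene 0.74 8704
 rect [ 0.5606 -0.0955] [0.2244 0.3141] 16.03371238708496
pointer 0.62 [261.9, 252.8] 370 [ 0.6262 -0.1088  0.03  ]
tab_grip 0.76 [261.9, 256.1] 492 [ 0.648  -0.1206  0.06  ]
slide 0.79 [259.8, 253.5] 420 [ 0.6253 -0.1143  0.03  ]
yellow 27 272.3333333333333 261.3333333333333 1.80534186769688 1.5634719199411433 [ 0.657  -0.0962  0.023 ]
orange 55 251.8181818181818 255.4909090909091 2.240867600574783 2.7822340746747014 [ 0.6391 -0.1432  0.07  ]
red 6 276.1666666666667 249.0 0.6871842709362768 0.816496580927726 [ 0.6348 -0.0722  0.03  ]
172 168
```

View pics/top1.png

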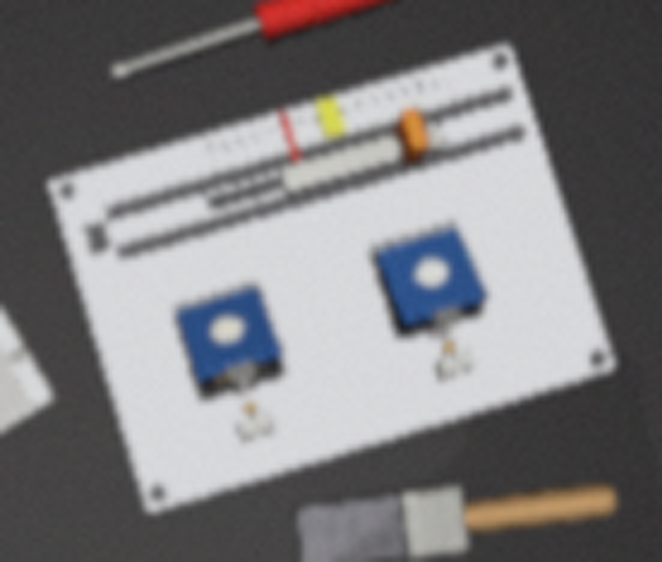

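Emit:
carry_out:
  translation:
    - [0,0,0]
    - [-0.019,-0.0386,0]
    - [-0.019,-0.0386,0]
    - [-0.019,-0.0386,0]
    - [-0.019,-0.0386,0]
    - [-0.019,-0.0386,0]
    - [-0.019,-0.0386,0]
    - [-0.019,-0.0386,0]
    - [-0.019,-0.0386,0]
    - [-0.019,-0.0386,0]
  turn:
    - [0,0,0.033]
    - [0,0,0]
    - [0,0,0]
    - [0,0,0]
    - [0,0,0]
    - [0,0,0]
    - [0,0,0]
    - [0,0,0]
    - [0,0,0]
    - [0,0,0]
  gripper: [1,1,1,1,1,1,1,1,1,1]
  squeeze: 20

```text
time: 3.3
tool_pos: [0.4492, -0.2384, 0.1927]
tool_rot: [-3.141, -0.001, -1.292]
contact_force: [0.4, 0.2, 0.4]
opening: 0.0163
```

Emit:
carry_out:
  translation:
    - [-0.0187,-0.0385,0]
    - [-0.0187,-0.0385,0]
    - [-0.0187,-0.0385,0]
    - [0,0,0.03]
    - [0,0,0.02]
    - [0,0,0]
  turn:
    - [0,0,0]
    - [0,0,0]
    - [0,0,0]
    - [0,0,0]
    - [0,0,0]
    - [0,0,0]
  gripper: [1,1,1,1,1,1]

```text
time: 3.9
tool_pos: [0.542, -0.1528, 0.1396]
tool_rot: [3.137, 0.004, -1.291]
contact_force: [0.1, -0.6, -0.0]
opening: 0.0003
```

Emit:
carry_out:
  translation:
    - [0,0,0.025]
    - [0,0,0.02]
    - [0,0,0.015]
    - [0,0,0.01]
    - [0,0,0.008]
    - [0,0,0.006]
    - [0,0,0]
  turn:
    - [0,0,0]
    - [0,0,0]
    - [0,0,0]
    - [0,0,0]
    - [0,0,0]
    - [0,0,0]
    - [0,0,0]
  gripper: [1,1,1,1,1,1,1]

```text
time: 4.6
tool_pos: [0.5435, -0.154, 0.0583]
tool_rot: [3.141, 0.0, -1.292]
contact_force: [-0.6, 0.1, 1.0]
opening: 0.0006
```

Emit:
carry_out:
  translation:
    - [0,0,0.004]
    - [0,0,0.003]
    - [0,0,0.002]
    - [0,0,0.002]
    - [0,0,0]
  turn:
    - [0,0,0]
    - [0,0,0]
    - [0,0,0]
    - [0,0,0]
    - [0,0,0]
  gripper: [1,1,1,1,1]

```text
time: 5.1
tool_pos: [0.5435, -0.1539, 0.0473]
tool_rot: [3.141, 0.0, -1.292]
contact_force: [0.4, 0.2, -1.0]
opening: 0.0004
```

Emit:
carry_out:
  translation:
    - [0,0,0.0015]
    - [0,0,0.001]
    - [0,0,0]
  turn:
    - [0,0,0]
    - [0,0,0]
    - [0,0,0]
  gripper: [1,1,1]

```text
time: 5.4
tool_pos: [0.5435, -0.154, 0.0449]
tool_rot: [3.141, 0.0, -1.292]
contact_force: [-0.7, -0.1, -0.6]
opening: 0.0005
```

```bash
python3 - <<'E'
from h import *
c=read_camera('scene'); a=c['img'][150:290,170:330,::-1]
d=read_camera('top'); b=d['img'][165:265,240:380,::-1]
a=cv2.resize(a,None,fx=4,fy=4,interpolation=2); cv2.imwrite('pics/p2.png',a)
b=cv2.resize(b,None,fx=4,fy=4,interpolation=2); cv2.imwrite('pics/p3.png',b)
print(robot.observe()['contact_force'], proj(c,robot.observe()['tool_pos']))
E
```

```text
[-0.01238607  0.57886808 -0.31806732] [[230.47748991 232.9833122 ]]
```

View pics/p2.png

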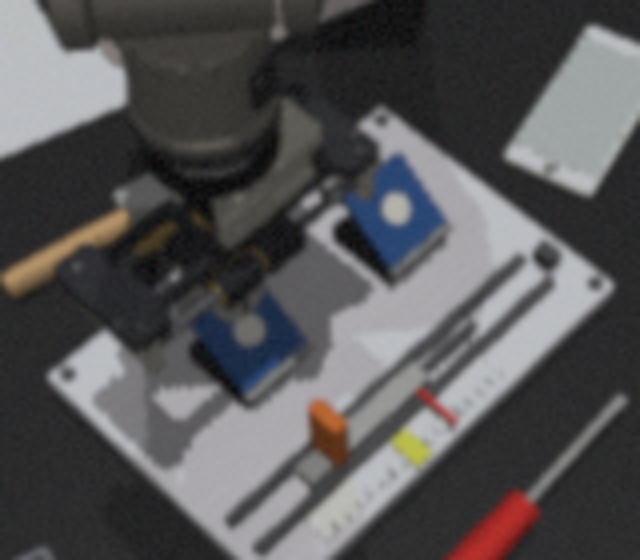

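View pics/p3.png

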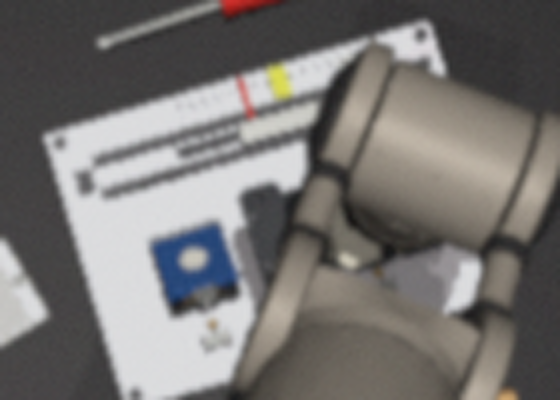

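```bash
python3 - <<'E'
from h import *
a=.279; C=np.array([.5575,-.0925])
def J(x,y,z): return [C[0]+np.cos(a)*x-np.sin(a)*y,C[1]+np.sin(a)*x+np.cos(a)*y,z]
c=read_camera('scene'); d=read_camera('top')
for n,y in [('cover_left_press',.075),('cover_right_press',-.055)]:
  q=[nets.tip_of(k,n) for k in (c,d)]
  for k,r in zip((c,d),q):
    if not r: print('none');continue
    print(n,r[0]['pixel'],round(r[0]['score'],2))
  for th in np.arange(0,1.01,.15):
    P=J(-.03*np.cos(th)+.008*np.sin(th),y,.038+.03*np.sin(th)+.008*np.cos(th))
    print(round(th,2),proj(c,P).round(1),proj(d,P).round(1))
print(robot.observe()['tool_pos'],robot.observe()['time'])
E
```

```text
cover_left_press [268.7, 204.2] 0.59
cover_left_press [288.2, 228.5] 0.89
0.0 [[266.2 202.8]] [[289.2 233.8]]
0.15 [[266.6 202.1]] [[289.  233.1]]
0.3 [[267.2 201.7]] [[288.8 232.3]]
0.45 [[267.9 201.5]] [[288.6 231.3]]
0.6 [[268.8 201.5]] [[288.3 230.2]]
0.75 [[269.8 201.7]] [[287.9 228.9]]
0.9 [[271.  202.1]] [[287.5 227.4]]
cover_right_press [231.9, 231.5] 0.82
none
0.0 [[230.6 232.8]] [[330.9 221.2]]
0.15 [[230.9 232.3]] [[330.9 220.5]]
0.3 [[231.3 231.9]] [[330.9 219.6]]
0.45 [[232.  231.8]] [[330.7 218.6]]
0.6 [[232.8 231.9]] [[330.5 217.4]]
0.75 [[233.7 232.3]] [[330.2 216.1]]
0.9 [[234.8 232.8]] [[329.9 214.7]]
[ 0.54362695 -0.15400608  0.04504838] 5.8
```

```bash
cat >> h.py <<'E'
a=.279; C=np.array([.5575,-.0925])
def J(x,y,z): return [C[0]+np.cos(a)*x-np.sin(a)*y,C[1]+np.sin(a)*x+np.cos(a)*y,z]
def cov(y0,th):
    P=[]
    for r in (0,.058):
        for y in (-.027,.027):
            for t in (0,.008): P.append(J(-r*np.cos(th)+t*np.sin(th),y0+y,.038+r*np.sin(th)+t*np.cos(th)))
    return P
def fitcov(c,img,y0):
    h=cv2.cvtColor(img,cv2.COLOR_RGB2HSV); M=((h[...,0]>100)&(h[...,0]<128)&(h[...,1]>110)).astype(np.uint8)
    M=cv2.morphologyEx(M,cv2.MORPH_CLOSE,np.ones((5,5)))
    out=[]
    roi=np.zeros(M.shape,np.uint8); x,y=proj(c,J(-.03,y0,.05))[0]; cv2.circle(roi,(int(x),int(y)),21,1,-1)
    for th in np.arange(0,1.5,.05):
        m=np.zeros(M.shape,np.uint8); cv2.fillConvexPoly(m,cv2.convexHull(proj(c,cov(y0,th)).round().astype(np.int32)),1)
        B=M*roi; out.append(((m&B).sum()/(m|B).sum(),round(th,2)))
    return sorted(out)[::-1][:3], (M*roi).sum()
E
python3 - <<'E'
from h import *
for n in ('scene','top'):
  c=read_camera(n); old=cv2.imread(f'pics/{n}0.png')[...,::-1].copy()
  for y in (.075,-.055):
    print(n,y,'old',fitcov(c,old,y),'\n   now',fitcov(c,c['img'],y))
    if n=='scene': cv2.imwrite(f'pics/p4.png',np.hstack([cv2.resize(i[195:265,195:285,::-1],None,fx=4.4,fy=4.4,interpolation=2) for i in (old,c['img'])]))
E
```

```text
scene 0.075 old ([(np.float64(0.6645161290322581), np.float64(0.4)), (np.float64(0.6623655913978495), np.float64(0.45)), (np.float64(0.6609442060085837), np.float64(0.55))], np.uint64(309)) 
   now ([(np.float64(0.632258064516129), np.float64(0.4)), (np.float64(0.6301075268817204), np.float64(0.45)), (np.float64(0.6217948717948718), np.float64(0.55))], np.uint64(294))
scene -0.055 old ([(np.float64(0.7153846153846154), np.float64(0.25)), (np.float64(0.7153846153846154), np.float64(0.2)), (np.float64(0.7093690248565966), np.float64(0.3))], np.uint64(377)) 
   now ([(np.float64(0.532520325203252), np.float64(0.0)), (np.float64(0.5097276264591439), np.float64(0.15)), (np.float64(0.5077519379844961), np.float64(0.25))], np.uint64(263))
top 0.075 old ([(np.float64(0.6061538461538462), np.float64(0.75)), (np.float64(0.6044303797468354), np.float64(0.8)), (np.float64(0.5993975903614458), np.float64(0.7))], np.uint64(200)) 
   now ([(np.float64(0.6030769230769231), np.float64(0.75)), (np.float64(0.6012658227848101), np.float64(0.8)), (np.float64(0.5963855421686747), np.float64(0.7))], np.uint64(199))
top -0.055 old ([(np.float64(0.7), np.float64(0.6)), (np.float64(0.6985074626865672), np.float64(0.65)), (np.float64(0.6751412429378532), np.float64(0.55))], np.uint64(239)) 
   now ([(np.float64(0.0), np.float64(1.45)), (np.float64(0.0), np.float64(1.4)), (np.float64(0.0), np.float64(1.35))], np.uint64(0))
```

View pics/p4.png

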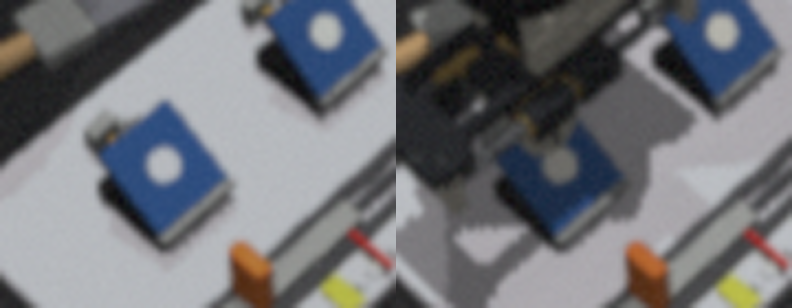

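The right panel shows the grey fingertips lying over the cover's top at the dot, so the cover has moved down under them. I'll press slightly further and check the force.

Emit:
carry_out:
  translation:
    - [0,0,0.001]
    - [0,0,0.001]
    - [0,0,0]
  turn:
    - [0,0,0]
    - [0,0,0]
    - [0,0,0]
  gripper: [1,1,1]

```text
time: 6.2
tool_pos: [0.5435, -0.1539, 0.0428]
tool_rot: [3.141, 0.0, -1.292]
contact_force: [-0.4, 0.1, -0.6]
opening: 0.0002
```

Emit:
carry_out:
  translation:
    - [0,0,0.001]
    - [0,0,0.001]
    - [0,0,0.001]
    - [0,0,0]
  turn:
    - [0,0,0]
    - [0,0,0]
    - [0,0,0]
    - [0,0,0]
  gripper: [1,1,1,1]

```text
time: 6.6
tool_pos: [0.5436, -0.154, 0.0399]
tool_rot: [3.141, -0.0, -1.292]
contact_force: [-0.7, -0.2, 1.9]
opening: 0.0004
```

```bash
python3 - <<'E'
from h import *
c=read_camera('scene'); s=robot.observe(); p=s['tool_pos']; print(s['contact_force'],p)
i=cv2.resize(c['img'][190:260,190:280,::-1],None,fx=8,fy=8,interpolation=2)
f=lambda P:[tuple(int(v) for v in (q-[190,190])*8+4) for q in proj(c,P)]
for z in (0,.02,.04,.06):
    q=f([p+[0,0,z]])[0]; cv2.circle(i,q,3,(0,255,0),-1); print(q)
for th,col in ((0,(0,255,255)),(.6,(255,0,255))):
    k=[1,3,7,5]; P=cov(-.055,th); cv2.polylines(i,[np.array(f([P[j] for j in k]))],True,col,1)
cv2.imwrite('pics/p5.png',i)
E
```

```text
[-0.50908004 -0.17983407  0.39263932] [ 0.54362289 -0.15402186  0.0400098 ]
(328, 355)
(324, 323)
(319, 290)
(313, 255)
```

View pics/p5.png

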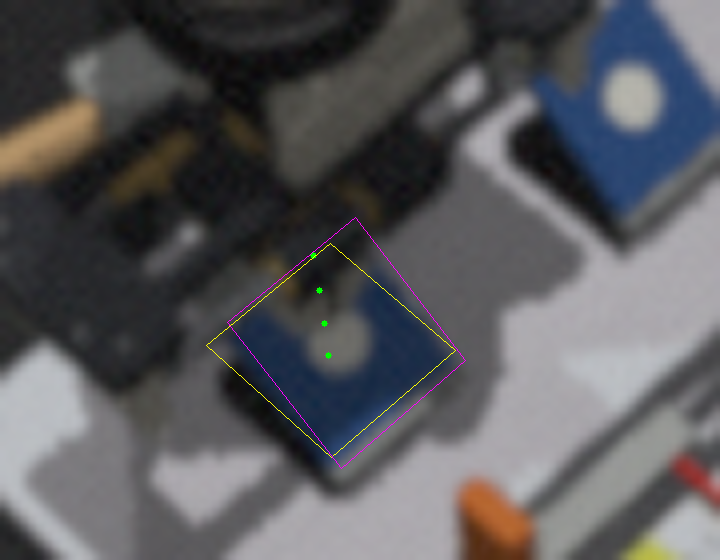

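The visible finger ends about 5 px short of the projected TCP, which falls behind the cover. There is no force at z = 0.040 either, so the cover probably isn't shut. I'll back out and look again.

Emit:
carry_out:
  translation:
    - [0,0.012,0]
    - [0,0.012,0]
    - [0,0,-0.02]
    - [0,0,-0.03]
    - [0,0,-0.04]
    - [0,0,-0.03]
    - [0,0,0]
  turn:
    - [0,0,0]
    - [0,0,0]
    - [0,0,0]
    - [0,0,0]
    - [0,0,0]
    - [0,0,0]
    - [0,0,0]
  gripper: [1,1,1,1,1,1,1]

```text
time: 7.35
tool_pos: [0.5218, -0.1619, 0.1644]
tool_rot: [-3.136, -0.006, -1.292]
contact_force: [-0.2, -0.2, -0.1]
opening: 0.0005
```

```bash
python3 - <<'E'
from h import *
c=read_camera('scene'); s=robot.observe(); p=s['tool_pos']; print(s['contact_force'],p,s['opening'])
i=cv2.resize(c['img'][150:260,190:300,::-1],None,fx=5.4,fy=5.4,interpolation=2)
f=lambda P:[tuple(int(v) for v in (q-[190,150])*5.4+2.7) for q in proj(c,P)]
for z in (0,.02): cv2.circle(i,f([p+[0,0,z]])[0],2,(0,255,0),-1)
for th,col in ((0,(0,255,255)),(.6,(255,0,255))):
    k=[1,3,7,5]; P=cov(-.055,th); cv2.polylines(i,[np.array(f([P[j] for j in k]))],True,col,1)
cv2.imwrite('pics/p6.png',i)
E
```

```text
[-0.2178214  -0.34051364  0.01827389] [ 0.52059953 -0.16133582  0.16192749] 0.0005439667063547603
```

View pics/p6.png

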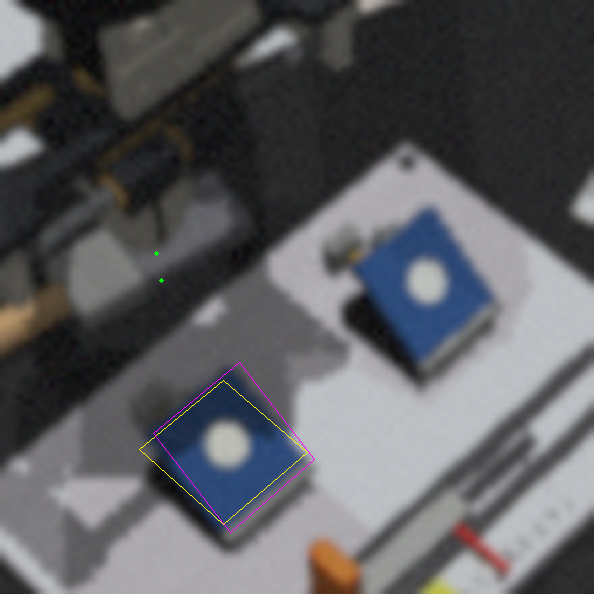

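```bash
python3 - <<'E'
from h import *
c=read_camera('scene'); old=cv2.imread('pics/scene0.png')[...,::-1].copy()
for n,i in (('old',old),('now',c['img'])):
  for y in (.075,-.055): print(n,y,fitcov(c,i,y))
for k in ('cover_left_press','cover_right_press'): print(nets.tip_of(c,k)[0])
d=read_camera('top'); print(nets.tip_of(d,'cover_left_press')[:1],nets.tip_of(d,'cover_right_press')[:1])
g=[cv2.cvtColor(x,cv2.COLOR_RGB2GRAY) for x in (old,c['img'])]
def dot(i,y):
    x,yy=proj(c,J(-.03,y,.05))[0].round().astype(int); w=i[yy-9:yy+9,x-9:x+9].astype(float); m=(w[...,0]>110)&(w[...,2]-w[...,0]<40)
    q=np.argwhere(m); return q.mean(0)[::-1]+[x-9,yy-9],len(q)
for y in (.075,-.055): print(dot(old,y),dot(c['img'],y))
print(proj(c,[.5206,-.1613,.162]), robot.observe()['tool_rot'])
E
```

```text
old 0.075 ([(np.float64(0.6645161290322581), np.float64(0.4)), (np.float64(0.6623655913978495), np.float64(0.45)), (np.float64(0.6609442060085837), np.float64(0.55))], np.uint64(309))
old -0.055 ([(np.float64(0.7153846153846154), np.float64(0.25)), (np.float64(0.7153846153846154), np.float64(0.2)), (np.float64(0.7093690248565966), np.float64(0.3))], np.uint64(377))
now 0.075 ([(np.float64(0.6774193548387096), np.float64(0.4)), (np.float64(0.6716738197424893), np.float64(0.45)), (np.float64(0.663135593220339), np.float64(0.35))], np.uint64(315))
now -0.055 ([(np.float64(0.6827852998065764), np.float64(0.25)), (np.float64(0.6827852998065764), np.float64(0.2)), (np.float64(0.6801541425818882), np.float64(0.3))], np.uint64(355))
{'pixel': [267.7, 202.4], 'score': 0.75}
{'pixel': [204.0, 206.6], 'score': 0.7}
[{'pixel': [288.6, 229.3], 'score': 0.57}] []
(array([267.43103448, 200.34482759]), 58) (array([267.49152542, 200.42372881]), 59)
(array([231.65, 231.2 ]), 60) (array([231.53571429, 231.89285714]), 56)
[[219.38360994 201.38017787]] [ 3.13956815e+00  1.63233894e-03 -1.29211700e+00]
```

Emit:
carry_out:
  translation:
    - [0,-0.012,0.02]
    - [0,-0.012,0.03]
    - [0,0,0.03]
    - [0,0,0.02]
    - [0,0,0.012]
    - [0,0,0.008]
    - [0,0,0]
  turn:
    - [0,0,0]
    - [0,0,0]
    - [0,0,0]
    - [0,0,0]
    - [0,0,0]
    - [0,0,0]
    - [0,0,0]
  gripper: [1,1,1,1,1,1,1]

```text
time: 8.4
tool_pos: [0.5432, -0.1539, 0.0392]
tool_rot: [3.14, 0.001, -1.292]
contact_force: [-0.4, 0.0, -0.4]
opening: 0.0003
```

Emit:
carry_out:
  translation:
    - [0,0,0.002]
    - [0,0,0.002]
    - [0,0,0.002]
    - [0,0,0]
  turn:
    - [0,0,0]
    - [0,0,0]
    - [0,0,0]
    - [0,0,0]
  gripper: [1,1,1,1]

```text
time: 8.8
tool_pos: [0.5439, -0.1542, 0.0344]
tool_rot: [-3.141, -0.001, -1.292]
contact_force: [-0.3, 0.3, 0.9]
opening: 0.0004
```

Emit:
carry_out:
  translation:
    - [0,0,0.002]
    - [0,0,0.002]
    - [0,0,0.002]
    - [0,0,0]
  turn:
    - [0,0,0]
    - [0,0,0]
    - [0,0,0]
    - [0,0,0]
  gripper: [1,1,1,1]

```text
time: 9.2
tool_pos: [0.5434, -0.1539, 0.0277]
tool_rot: [3.141, 0.0, -1.292]
contact_force: [-0.4, -0.1, 0.4]
opening: 0.0007
```

Emit:
carry_out:
  translation:
    - [0,0,0.0015]
    - [0,0,0.0015]
    - [0,0,0.001]
    - [0,0,0]
  turn:
    - [0,0,0]
    - [0,0,0]
    - [0,0,0]
    - [0,0,0]
  gripper: [1,1,1,1]

```text
time: 9.6
tool_pos: [0.5435, -0.1539, 0.0238]
tool_rot: [3.141, 0.0, -1.292]
contact_force: [0.9, -0.8, 1.0]
opening: 0.0005
```

Emit:
carry_out:
  translation:
    - [0,0,0.001]
    - [0,0,0.001]
    - [0,0,0.001]
    - [0,0,0]
  turn:
    - [0,0,0]
    - [0,0,0]
    - [0,0,0]
    - [0,0,0]
  gripper: [1,1,1,1]

```text
time: 10.0
tool_pos: [0.5435, -0.154, 0.0209]
tool_rot: [3.141, 0.0, -1.292]
contact_force: [-0.6, 0.1, 1.3]
opening: 0.0005
```

```bash
python3 - <<'E'
from h import *
c=read_camera('scene'); s=robot.observe(); p=s['tool_pos']; print(s['contact_force'],p)
i=cv2.resize(c['img'][180:260,190:290,::-1],None,fx=7,fy=7,interpolation=2)
f=lambda P:[tuple(int(v) for v in (q-[190,180])*7+3.5) for q in proj(c,P)]
for z in (0,.02,.04): cv2.circle(i,f([p+[0,0,z]])[0],2,(0,255,0),-1)
cv2.imwrite('pics/p7.png',i)
E
```

```text
[-0.64300316 -0.40605055  1.83133091] [ 0.54357893 -0.15396391  0.02089891]
```

View pics/p7.png

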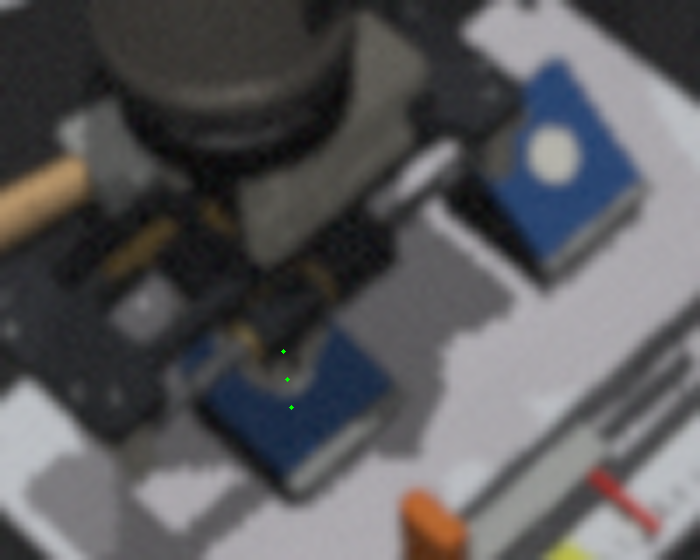

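The fingertip really ends at the dot, about 20 mm above the reported TCP, and it is now meeting the cover's weak spring. I'll keep pressing.

Emit:
carry_out:
  translation:
    - [0,0,0.001]
    - [0,0,0.001]
    - [0,0,0.001]
    - [0,0,0]
  turn:
    - [0,0,0]
    - [0,0,0]
    - [0,0,0]
    - [0,0,0]
  gripper: [1,1,1,1]

```text
time: 10.45
tool_pos: [0.5435, -0.154, 0.0179]
tool_rot: [3.141, -0.0, -1.292]
contact_force: [-1.6, 0.5, 2.3]
opening: 0.0001
```

Emit:
carry_out:
  translation:
    - [0,0,0.001]
    - [0,0,0.001]
    - [0,0,0]
  turn:
    - [0,0,0]
    - [0,0,0]
    - [0,0,0]
  gripper: [1,1,1]

```text
time: 10.75
tool_pos: [0.5434, -0.1542, 0.017]
tool_rot: [3.141, -0.0, -1.292]
contact_force: [-4.2, -0.6, 10.2]
opening: 0.0004
```

Emit:
carry_out:
  translation:
    - [0,0,0.001]
    - [0,0,0.0005]
    - [0,0,0]
  turn:
    - [0,0,0]
    - [0,0,0]
    - [0,0,0]
  gripper: [1,1,1]

```text
time: 11.05
tool_pos: [0.5434, -0.1542, 0.0165]
tool_rot: [-3.142, -0.001, -1.292]
contact_force: [-6.9, 0.4, 19.9]
opening: 0.0006
```

Emit:
carry_out:
  translation:
    - [0,0,0.0005]
    - [0,0,0.0005]
    - [0,0,0]
  turn:
    - [0,0,0]
    - [0,0,0]
    - [0,0,0]
  gripper: [1,1,1]

```text
time: 11.35
tool_pos: [0.5429, -0.1543, 0.015]
tool_rot: [3.141, -0.001, -1.292]
contact_force: [-6.8, -0.8, 14.9]
opening: 0.0009
```

Emit:
carry_out:
  translation:
    - [0,0,0.0005]
    - [0,0,0.0005]
    - [0,0,0]
  turn:
    - [0,0,0]
    - [0,0,0]
    - [0,0,0]
  gripper: [1,1,1]

```text
time: 11.65
tool_pos: [0.5436, -0.154, 0.0125]
tool_rot: [-3.141, -0.0, -1.292]
contact_force: [-0.1, -0.3, -0.3]
opening: 0.0005
```

```bash
python3 - <<'E'
from h import *
c=read_camera('scene'); s=robot.observe(); p=s['tool_pos']; print(s['contact_force'],p)
i=cv2.resize(c['img'][190:260,190:280,::-1],None,fx=8,fy=8,interpolation=2)
f=lambda P:[tuple(int(v) for v in (q-[190,190])*8+4) for q in proj(c,P)]
for z in (0,.02,.04): cv2.circle(i,f([p+[0,0,z]])[0],2,(0,255,0),-1)
for th,col in ((0,(0,255,255)),(.15,(255,0,255))):
    k=[1,3,7,5]; P=cov(-.055,th); cv2.polylines(i,[np.array(f([P[j] for j in k]))],True,col,1)
cv2.imwrite('pics/p8.png',i)
E
```

```text
[ 0.53024861 -0.22112197 -1.02294718] [ 0.54379647 -0.15392308  0.0123671 ]
```

View pics/p8.png

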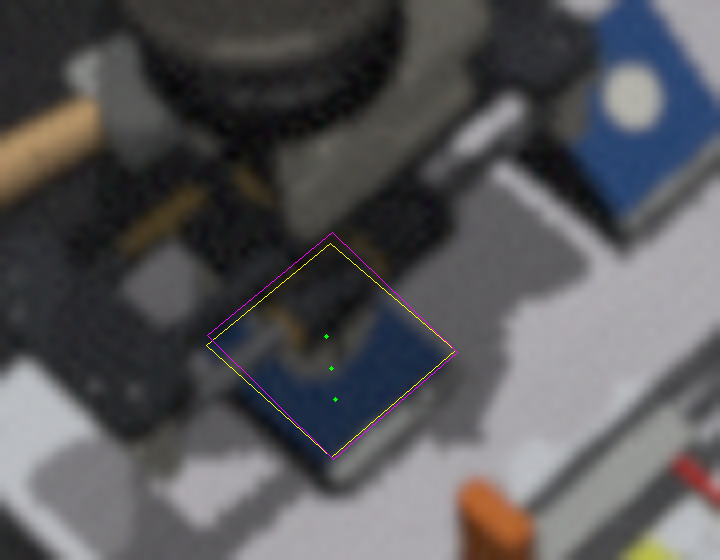

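The force rose to about 20 N and then fell to 0 as the cover snapped through. The picture shows the blue plate close to the shut outline. A small extra press should find the stop.

Emit:
carry_out:
  translation:
    - [0,0,0.001]
    - [0,0,0.001]
    - [0,0,0]
  turn:
    - [0,0,0]
    - [0,0,0]
    - [0,0,0]
  gripper: [1,1,1]

```text
time: 12.0
tool_pos: [0.5439, -0.154, 0.0118]
tool_rot: [-3.141, -0.001, -1.292]
contact_force: [-4.2, 1.3, 13.2]
opening: 0.0003
```

The stop is confirmed: 13 N at z = 0.012. So the real fingertip sits about 34 mm higher and roughly 10 mm further in +x than the TCP reading, which also fits the 20 N peak. I'll press the left cover with that offset applied.

Emit:
carry_out:
  translation:
    - [0,0,-0.03]
    - [0,0,-0.04]
    - [0,0,-0.03]
    - [-0.04,0.003,0]
    - [-0.045,0.004,0]
    - [-0.045,0.003,0]
    - [0,0,0.03]
    - [0,0,0.03]
    - [0,0,0.02]
    - [0,0,0]
  turn:
    - [0,0,0]
    - [0,0,0]
    - [0,0,0]
    - [0,0,0]
    - [0,0,0]
    - [0,0,0]
    - [0,0,0]
    - [0,0,0]
    - [0,0,0]
    - [0,0,0]
  gripper: [1,1,1,1,1,1,1,1,1,1]

```text
time: 13.0
tool_pos: [0.4964, -0.0311, 0.0281]
tool_rot: [3.137, 0.002, -1.292]
contact_force: [-0.0, -0.4, -0.3]
opening: 0.0007
```

```bash
python3 - <<'E'
from h import *
c=read_camera('scene'); s=robot.observe(); p=s['tool_pos']; print(s['contact_force'],p)
i=cv2.resize(c['img'][170:260,190:300,::-1],None,fx=7,fy=6.6,interpolation=2)
f=lambda P:[tuple(int(v) for v in (q-[190,170])*[7,6.6]+3.5) for q in proj(c,P)]
for z in (0,.02,.04): cv2.circle(i,f([p+[0,0,z]])[0],2,(0,255,0),-1)
for y in (.075,-.055):
    k=[1,3,7,5]; P=cov(y,0); cv2.polylines(i,[np.array(f([P[j] for j in k]))],True,(0,255,255),1)
print(fitcov(c,c['img'],-.055))
cv2.imwrite('pics/p9.png',i)
E
```

```text
[-0.42591509  0.32190566  0.42938322] [ 0.49763141 -0.03145485  0.02962433]
([(np.float64(0.6640316205533597), np.float64(0.0)), (np.float64(0.6233766233766234), np.float64(0.05)), (np.float64(0.6149532710280374), np.float64(0.15))], np.uint64(351))
```

View pics/p9.png

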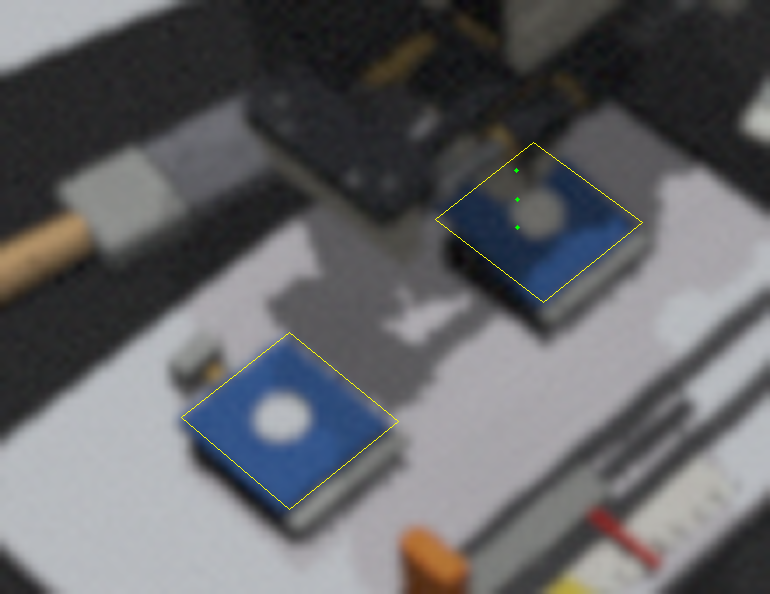

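The right cover now matches its shut outline, and the fingers are over the left cover. Pressing that one next.

Emit:
carry_out:
  translation:
    - [0,0,0.004]
    - [0,0,0.004]
    - [0,0,0.002]
    - [0,0,0.001]
    - [0,0,0.001]
    - [0,0,0]
  turn:
    - [0,0,0]
    - [0,0,0]
    - [0,0,0]
    - [0,0,0]
    - [0,0,0]
    - [0,0,0]
  gripper: [1,1,1,1,1,1]

```text
time: 13.65
tool_pos: [0.4983, -0.032, 0.0189]
tool_rot: [-3.141, -0.0, -1.292]
contact_force: [-1.6, -0.9, 4.6]
opening: 0.0007
```

Emit:
carry_out:
  translation:
    - [0,0,0.001]
    - [0,0,0.001]
    - [0,0,0.0005]
    - [0,0,0]
  turn:
    - [0,0,0]
    - [0,0,0]
    - [0,0,0]
    - [0,0,0]
  gripper: [1,1,1,1]

```text
time: 14.05
tool_pos: [0.498, -0.0321, 0.0172]
tool_rot: [3.141, -0.001, -1.292]
contact_force: [-4.9, -1.3, 14.4]
opening: 0.0003
```

Emit:
carry_out:
  translation:
    - [0,0,0.0005]
    - [0,0,0.0005]
    - [0,0,0]
  turn:
    - [0,0,0]
    - [0,0,0]
    - [0,0,0]
  gripper: [1,1,1]

```text
time: 14.35
tool_pos: [0.4977, -0.0321, 0.0155]
tool_rot: [3.141, -0.0, -1.292]
contact_force: [-3.9, -1.8, 4.3]
opening: 0.0006
```

Emit:
carry_out:
  translation:
    - [0,0,0.0005]
    - [0,0,0.001]
    - [0,0,0.001]
    - [0,0,0]
  turn:
    - [0,0,0]
    - [0,0,0]
    - [0,0,0]
    - [0,0,0]
  gripper: [1,1,1,1]

```text
time: 14.75
tool_pos: [0.4984, -0.0317, 0.0123]
tool_rot: [-3.141, -0.0, -1.292]
contact_force: [0.3, 0.2, 0.6]
opening: 0.0009
```

Emit:
carry_out:
  translation:
    - [0,0,0.001]
    - [0,0,0.0015]
    - [0,0,0]
  turn:
    - [0,0,0]
    - [0,0,0]
    - [0,0,0]
  gripper: [1,1,1]

```text
time: 15.05
tool_pos: [0.4987, -0.0318, 0.0116]
tool_rot: [-3.14, -0.001, -1.292]
contact_force: [-5.0, 1.2, 17.2]
opening: 0.0002
```

The left cover also clicked: the force rose past 14 N, fell to 0, then met a solid stop at 17 N. Next I'll lift, open the gripper and move above the tab.

Emit:
carry_out:
  translation:
    - [0,0,-0.03]
    - [0,0,-0.035]
    - [0,0,-0.03]
    - [0.03,-0.02,0]
    - [0.03,-0.02,0]
    - [0.03,-0.018,0]
    - [0.03,-0.018,0]
    - [0.0245,-0.018,0]
    - [0,0,0]
    - [0,0,0]
  turn:
    - [0,0,0]
    - [0,0,0]
    - [0,0,0]
    - [0,0,0]
    - [0,0,0]
    - [0,0,0]
    - [0,0,0]
    - [0,0,0]
    - [0,0,0]
    - [0,0,0]
  gripper: [1,1,1,-1,-1,-1,-1,-1,-1,-1]

```text
time: 16.05
tool_pos: [0.628, -0.1447, 0.104]
tool_rot: [3.141, 0.001, -1.293]
contact_force: [-0.3, 0.1, -0.8]
opening: 0.0514
```

```bash
python3 - <<'E'
from h import *
c=read_camera('scene'); s=robot.observe(); p=s['tool_pos']; print(s['contact_force'],p,s['opening'],s['time'])
for y in (.075,-.055): print(fitcov(c,c['img'],y))
i=cv2.resize(c['img'][170:300,190:320,::-1],None,fx=4.6,fy=4.6,interpolation=2)
f=lambda P:[tuple(int(v) for v in (q-[190,170])*4.6+2.3) for q in proj(c,P)]
for z in (0,.02,.034): cv2.circle(i,f([p+[0,0,z]])[0],2,(0,255,0),-1)
t=np.array([.2756,-.9613,0])*.046   # open finger inner faces
for g in (-1,1): cv2.circle(i,f([p+g*t])[0],2,(255,0,255),-1)
for y in (.075,-.055):
    k=[1,3,7,5]; P=cov(y,0); cv2.polylines(i,[np.array(f([P[j] for j in k]))],True,(0,255,255),1)
cv2.circle(i,f([J(.065,-.07,.082)])[0],3,(255,255,0),1)
cv2.imwrite('pics/p10.png',i)
E
```

```text
[0.28270221 0.64931607 0.38356777] [ 0.62764889 -0.14415666  0.10434666] 0.055163692759544886 16.1
([(np.float64(0.05214723926380368), np.float64(1.45)), (np.float64(0.04956268221574344), np.float64(1.4)), (np.float64(0.04956268221574344), np.float64(1.35))], np.uint64(17))
([(np.float64(0.0), np.float64(1.45)), (np.float64(0.0), np.float64(1.4)), (np.float64(0.0), np.float64(1.35))], np.uint64(0))
```

View pics/p10.png

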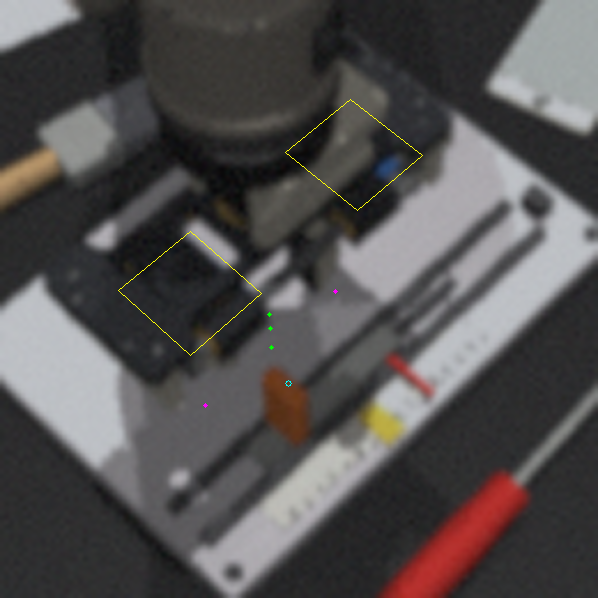

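The covers are hidden behind the arm. The tab's top is at the cyan mark (285,383), and the fingertips at about (322,285) match a model of TCP + 34 mm z and + 11 mm jig x. I'll descend around the tab.

Emit:
carry_out:
  translation:
    - [0,0,0]
    - [0,0,0]
    - [0,0,0.02]
    - [0,0,0.025]
    - [0,0,0.02]
    - [0,0,0.012]
    - [0,0,0.008]
    - [0,0,0.003]
    - [0,0,0]
  turn:
    - [0,0,0]
    - [0,0,0]
    - [0,0,0]
    - [0,0,0]
    - [0,0,0]
    - [0,0,0]
    - [0,0,0]
    - [0,0,0]
    - [0,0,0]
  gripper: [-1,-1,-1,-1,-1,-1,-1,-1,-1]

```text
time: 17.0
tool_pos: [0.6286, -0.1448, 0.0174]
tool_rot: [-3.141, -0.0, -1.292]
contact_force: [0.1, -0.0, -0.1]
opening: 0.0919
```

Emit:
carry_out:
  translation:
    - [0,0,0]
    - [0,0,0]
    - [0,0,0]
    - [0,0,0]
    - [0,0,0]
    - [0,0,0]
    - [0,0,0]
    - [0,0,0]
    - [0,0,0]
    - [0,0,0]
  turn:
    - [0,0,0]
    - [0,0,0]
    - [0,0,0]
    - [0,0,0]
    - [0,0,0]
    - [0,0,0]
    - [0,0,0]
    - [0,0,0]
    - [0,0,0]
    - [0,0,0]
  gripper: [1,1,1,1,1,1,1,1,1,1]
  squeeze: 35

```text
time: 18.0
tool_pos: [0.6283, -0.1448, 0.017]
tool_rot: [3.142, -0.0, -1.292]
contact_force: [0.5, -0.0, -0.4]
opening: 0.0165
```

Emit:
carry_out:
  translation:
    - [0,0,0]
    - [0,0,0]
    - [0,0,0]
  turn:
    - [0,0,0]
    - [0,0,0]
    - [0,0,0]
  gripper: [1,1,1]

```text
time: 18.3
tool_pos: [0.6283, -0.1446, 0.017]
tool_rot: [3.141, 0.0, -1.292]
contact_force: [-0.2, 1.1, -0.0]
opening: 0.0114
```

```bash
cat >> h.py <<'E'
def marks(c):
    "jig y of pointer and band from colour"
    h=cv2.cvtColor(c['img'],cv2.COLOR_RGB2HSV).astype(int); out={}
    for k,x,z,lo,hi in [('red',.094,.03,0,6),('yellow',.096,.023,20,36)]:
        M=np.zeros(h.shape[:2],np.uint8); cv2.fillConvexPoly(M,proj(c,[J(x-.016,-.15,z),J(x+.016,-.15,z),J(x+.016,.03,z),J(x-.016,.03,z)]).round().astype(np.int32),1)
        H=h[...,0]; m=(M>0)&(((H>=lo)&(H<=hi))|((k=='red')&(H>172)))&(h[...,1]>90)&(h[...,2]>50)
        W=np.array([at(c,p[::-1],z)[:2] for p in np.argwhere(m)]).reshape(-1,2)-C
        w=h[...,1][m]; yy=-np.sin(a)*W[:,0]+np.cos(a)*W[:,1]; xx=np.cos(a)*W[:,0]+np.sin(a)*W[:,1]
        out[k]=(len(w),np.round([np.average(xx,weights=w),np.average(yy,weights=w),yy.min(),yy.max()],4)) if len(w) else 0
    return out
E
python3 - <<'E'
from h import *
print(robot.observe()['opening'])
for n in ('scene','top'):
    c=read_camera(n); print(n,marks(c))
    c['img']=cv2.imread(f'pics/{n}0.png')[...,::-1].copy(); print(' old',marks(c))
E
```

```text
0.011425461475445976
scene {'red': (19, array([ 0.0874, -0.0016, -0.0041,  0.0018])), 'yellow': (47, array([ 0.0947, -0.0314, -0.0384, -0.0239]))}
 old {'red': (19, array([ 0.0876, -0.0016, -0.0041,  0.0018])), 'yellow': (44, array([ 0.0945, -0.0313, -0.0372, -0.0251]))}
top {'red': 0, 'yellow': (5, array([ 0.1066, -0.026 , -0.0282, -0.0235]))}
 old {'red': (4, array([ 0.084 ,  0.    , -0.0019,  0.001 ])), 'yellow': (32, array([ 0.0968, -0.0289, -0.0344, -0.0235]))}
```

The tab is gripped (opening about 12 mm). Both cameras put the band about 29.5 mm out from the pointer, so I'll pull that far.

Emit:
carry_out:
  translation:
    - [0.003,0,0]
    - [0.005,0,0]
    - [0.006,0,0]
    - [0.006,0,0]
    - [0.005,0,0]
    - [0.003,0,0]
    - [0.0015,0,0]
    - [0,0,0]
    - [0,0,0]
  turn:
    - [0,0,0]
    - [0,0,0]
    - [0,0,0]
    - [0,0,0]
    - [0,0,0]
    - [0,0,0]
    - [0,0,0]
    - [0,0,0]
    - [0,0,0]
  gripper: [1,1,1,1,1,1,1,1,1]

```text
time: 19.3
tool_pos: [0.6366, -0.1733, 0.017]
tool_rot: [-3.142, 0.001, -1.292]
contact_force: [-1.5, 4.6, 1.2]
opening: 0.0118
```

```bash
python3 - <<'E'
from h import *
print(robot.observe()['opening'])
c=read_camera('scene'); print(marks(c))
i=cv2.resize(c['img'][170:300,190:320,::-1],None,fx=4.6,fy=4.6,interpolation=2)
cv2.imwrite('pics/p11.png',i)
E
```

```text
0.011792145095768746
{'red': (7, array([ 0.0809, -0.031 , -0.0341, -0.0266])), 'yellow': (24, array([ 0.0962, -0.0336, -0.0372, -0.0259]))}
```

The 12-view limit is reached, so the last checks use numbers only. I'll do a short hold, then check the slide and whatever shows of the covers, and hand in.

Emit:
carry_out:
  translation:
    - [0,0,0]
    - [0,0,0]
    - [0,0,0]
    - [0,0,0]
    - [0,0,0]
  turn:
    - [0,0,0]
    - [0,0,0]
    - [0,0,0]
    - [0,0,0]
    - [0,0,0]
  gripper: [1,1,1,1,1]

```text
time: 19.85
tool_pos: [0.6365, -0.1732, 0.017]
tool_rot: [-3.142, 0.001, -1.292]
contact_force: [-0.3, 3.7, 2.1]
opening: 0.0117
```

```bash
python3 - <<'E'
from h import *
s=robot.observe(); print(s['opening'],s['contact_force'],s['time'])
for n in ('scene','top'):
    c=read_camera(n); print(n,marks(c))
    h=cv2.cvtColor(c['img'],cv2.COLOR_RGB2HSV); M=((h[...,0]>100)&(h[...,0]<128)&(h[...,1]>110))
    for y in (.075,-.055):
        x0=proj(c,J(-.03,y,.05))[0]; q=np.argwhere(M)[:,::-1]; q=q[np.linalg.norm(q-x0,axis=1)<22]
        r={}
        for th in (0,.3,.6):
            hull=cv2.convexHull(proj(c,cov(y,th)).astype(np.float32)); r[th]=sum(cv2.pointPolygonTest(hull,(float(p[0]),float(p[1])),False)>=0 for p in q)
        print(y,len(q),r)
E
```

```text
0.011711270701796813 [-0.32616069  3.7457311   2.06354418] 19.85
scene {'red': (6, array([ 0.0803, -0.0307, -0.0341, -0.0266])), 'yellow': (23, array([ 0.0959, -0.0337, -0.0372, -0.0259]))}
0.075 193 {0: 193, 0.3: 176, 0.6: 161}
-0.055 20 {0: 18, 0.3: 6, 0.6: 0}
top {'red': 0, 'yellow': 0}
0.075 258 {0: 258, 0.3: 252, 0.6: 203}
-0.055 0 {0: 0, 0.3: 0, 0.6: 0}
```

```bash
python3 -c "
from cell import robot
print(robot.hand_in())"
```

```text
the job is handed in; nothing more can be done
None
```

I shut both covers, right then left, then pulled the slide out and handed the job in at about 20 s of the 48 s, with the gripper still holding the tab. No verdict is reported, so success rests on the checks below.

- **Covers:** on each, the force rose at the catch, to about 20 N right and 14 N left. It then dropped to 0 before meeting a solid stop at 13 and 17 N. At the end the visible blue pixels fit the shut outline: all of those on the left cover, and 18 of 20 on the right, which was mostly hidden.
- **Slide:** the tab was gripped at a 12 mm opening and pulled out about 30 mm. The pointer stands at jig y ≈ -31 mm and the band centre is at about -29 to -31 mm, so it is inside the ±7 mm limit. It stayed there over a 0.5 s hold, with about 4 N measured from the spring.
- **Disagreed:** the visible fingertips were about 34 mm higher and 11 mm further in jig x than the reported tool position. My first press on the right cover therefore stopped short, and I then worked from contact and force instead.
- **Not checked:** the last picture could not be viewed because the view limit was reached. The pointer sits over the band by colour measurement in the scene camera only; the arm blocked the top camera. I saw no contact with the other things on the bench, but did not measure them again.

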